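Present the check ball to the drain valve

TASK

The washer's drain valve is being reassembled. First take the brass guide pin out of its wooden holder, stand it in the bore of the white valve body, fully down, and let go of it. Then pick up the dished plate with the loose steel ball, lift it level straight off its rest, turn it a quarter turn so that its orange nose points to the valve body, and finish still holding it there, level and still, over its rest and at least 60 mm above it, with the ball resting in the middle of the bowl; do not touch the ball or let it roll away from the middle, and leave the other things on the bench where they are.

Things in the scene. Friction and masses are not known exactly. Their poses are not given: they have to be found in the camera images.
- pin: Brass guide pin, loose, about 70 g (mass varies), 80 mm long, shaft 12 mm across with a chamfered foot and a 16 mm wide head on top. Origin: centre of its lower end; z runs up along the pin. It starts upright in the wooden holder, standing 20 mm deep in an easy hole (its lower end 10 mm above the bench, its top 90 mm above the bench).
- holder: Wooden pin holder, fixed, 50 x 50 x 30 mm. Origin: centre of its underside. The jar and the holder swap places from one start to another.
- valve: White plastic valve body, fixed, 56 x 56 x 40 mm, with a grey pipe stub, 26 mm thick, sticking out 30 mm from its +x side. Origin: centre of its underside; z up. It stands 140 mm to the left or to the right of the rest (along the rest's +y or -y; it swaps with the cover), square to the rest.
- bore (a point): Centre of the mouth of the bore in the top of the valve body, 40 mm above the bench. The bore is vertical, 15 mm across with a 2 mm chamfer, and 26 mm deep: a pin fully down has its lower end 26 mm below this point and sticks out 54 mm.
- cover: Low round grey and white valve cover, fixed, 62 mm across and 26 mm high, without a bore; on the other side of the rest from the valve body. Origin: centre of its underside.
- rest: Blue pedestal on a dark steel foot (130 x 75 x 10 mm), fixed. The dish sits on its top, 34 mm wide and 46 mm above the bench, between two end stops 6 mm higher. Origin: centre of its underside; x is the direction in which the dish's nose points at the start, y to the left of that, z up.
- dish: Dished aluminium plate, loose, about 160 g (varies), 76 (x) x 52 (y) x 24 mm high, with an orange nose at its +x end. Origin: underside, below the bowl's middle; x to the nose, z up. Its flat side faces (y = +-26 mm) are for gripping across; the pedestal below is narrower, so tips may reach 30 mm below its underside. It starts on the rest, underside 46 mm above the bench, nose along the rest's +x.
- dish_middle (a point): Point over the middle of the dish's dark bowl (an open funnel 46 mm across that slopes 8 degrees up from its middle, lowest point 12 mm above the dish's underside), where the centre of a centred ball lies, 21 mm above the dish's underside.
- dish_nose (a point): Tip of the orange nose (18 mm high, 32 mm wide), 50 mm along the dish's +x from the middle, 15.5 mm above the underside.
- ball_center (a point): Centre of the loose steel ball, 18 mm across, 24 g. It lies free in the middle of the bowl, its top 6 mm above the dish's rim.
- jar: Small clear jar with a blue lid, 52 mm across, 75 mm high, loose; to be left alone. Origin: centre of its underside.
- mug: Blue mug, 76 mm across, 90 mm high, loose; to be left alone. Origin: centre of its underside.
- wrench: Wrench lying on the bench, loose; to be left alone.
- screwdriver: Screwdriver lying on the bench, loose; to be left alone.
- collar: Black rubber ring, 44 mm across, 12 mm high, loose; to be left alone. Origin: centre of its underside.
Things that resemble listed ones, but are neither listed nor needed, are in the scene too. Leave any pink look-alike of the valve alone.

How it is judged:
By the outcome, as a careful person would: the job done as asked, in the order asked, and still so for the second after the job is handed in, while the arm keeps its last pose, push and grip.
It also fails if it takes over 67 s, if anything falls off the work surface, if the arm or the gripper's body presses on something with over 40 N, if the wrist force passes 120 N, or if a joint passes its speed limit or range.

ROBOT

A 6-joint arm with a two-finger parallel gripper is mounted at the origin on the work surface. World frame = base frame: x ahead of the robot, y to its left, z up, the work surface at z = 0. Lengths are in mm, angles in rad, forces in N, time in s.
With the tool pointing down it reaches from about 350 to 875 mm from the base axis. Payload 4.2 kg.
Tool frame: the origin (TCP) lies at the very end of the fingers, on their centre line; the grasp point (between the pads) lies 19 mm behind it; z points along the fingers, y is the line along which they close (so a half turn about z gives the same grasp; the last joint's range is limited). The gripper opens to 85 mm and grips with 20 to 120 N. Pads are 22 mm wide; open, the fingers measure 114 mm over their backs; the gripper's body (76 mm by 85 mm) begins 54 mm behind the grasp point. The pads swing forward as they close: fully open they stand 13 mm farther back than shut.
Start: joints at [-1.044, 0.385, 0.008, 0, -1.194, -0.259], TCP at [165.398, -602.696, 231.312] pointing down, gripper open.
Joint ranges: [-3.14, 3.14], [-1.21, 2.06], [-1.07, 1.41], [-3.16, 2.05], [-2.99, -0.16], [-3.1, 3.1]. Speed limits (rad/s): [2.79, 2.79, 3.14, 3.14, 3.14, 3.14].

INTERFACE

Orientations are given as a unit quaternion [x, y, z, w].
In Python, from bench import arm gives the robot as it stands.
- The arm moves only by the tool servo_tool, never from a script. Its argument "rows" is a list that holds one entry, the list of rows, each a list of 7 numbers: the finger opening in mm, from 0 to 85.4, then the shift along the tool's x, y, z in mm, then the turn, a rotation vector about the tool's x, y, z in rad. A call has 1 to 10 rows; each row is the pose to reach, as a shift and turn from the pose commanded when the call began, along the tool's axes at that moment; what a row does not reach only later rows make up. A row lasts 1/8 s, in which the tool goes at most 62.5 mm and 10.7 degrees, less where a joint would pass 70% of its speed; a pose out of reach is approached as far as the arm can. A call with a gripper value outside its range is refused whole. The fingers move at their own pace and stop on an object; the grip force is fixed at half the most. Time passes only in rows, so rows that repeat a pose let the fingers close. It gives the time, the measured TCP pose, the force, the opening and the grip force at its end, in the units of the state.
- arm.read_state(): the state, without advancing time (a new reading comes with each control period).
- arm.get_image(name): name is "scene" or "top"; returns the picture (420x560x3 uint8, red, green, blue); there is no depth.
- arm.camera_params(name): a dict with "intrinsics" (3x3 intrinsics, pixels), "D" ([k1, k2, p1, p2, k3] as OpenCV has them; the pictures are not rectified), "R" (3x3) and "t" (3): a world point X has camera coordinates R X + t. Camera axes: x right, y down, z forward; pixel columns grow to the right and rows downward; lengths in mm; the calibration is good to about 2 mm. A picture is of the moment at which its call begins. camera_params takes no time and is no camera call.
- arm.job_done(): hands the job in; it is judged then, once.
The state is a dict: "clock": time; "joints": joint angles; "joint_vel": joint speeds; "joint_efforts": joint torques, N m; "position": TCP position; "ee_rot": TCP orientation; "contact_force": force on the tool from outside, world axes, zero at the start; "wrist_torque": the same for the moment, N m; "gripper_width": finger opening in mm; "grasp_force": force on a finger pad.
Only numpy, scipy, OpenCV 4.12 (cv2) and the standard library are available. Lean on these libraries where they do the work, as an engineer would, in place of code of your own. Each camera call takes 0.05 s, during which the arm holds its last target. There are 200 camera calls.

## Working session

There is one attempt and no reset: what is moved stays moved. The work goes in short steps, Python scripts to look and compute and a tool call to move; the robot and the scene stay as the last step left them, time stands still between calls to the robot, and variables do not carry over. Pictures are saved under pics/ and viewed, at most 10 in all, crops included, and the job is handed in when it is done.

Besides the shell and the picture viewer there is one more tool, called after ">>>" as name(argument=value, ...), one argument or row to a line, values as JSON. servo_tool: Moves the arm, as the interface text tells. Its arguments: {"type":"object","properties":{"rows":{"type":"array"}},"required":["rows"]}

```bash
mkdir -p pics; python3 - <<'E'
from bench import arm
import cv2
for n in("scene","top"):
    im=arm.get_image(n); cv2.imwrite(f"pics/{n}0.png",im[:,:,::-1])
    p=arm.camera_params(n); print(n,p)
s=arm.read_state(); print(s)
E
```

```text
scene {'intrinsics': array([[393.49505438,   0.        , 281.41657109],
       [  0.        , 393.49505438, 203.25577409],
       [  0.        ,   0.        ,   1.        ]]), 'D': array([-0.10811576,  0.        ,  0.        ,  0.        ,  0.        ]), 'R': array([[-0.21723534,  0.97606602, -0.0101942 ],
       [ 0.58923252,  0.12280038, -0.79857693],
       [-0.77821196, -0.17948588, -0.60180642]]), 't': array([  81.15214897, -222.4885608 , 1404.71175489])}
top {'intrinsics': array([[537.48087647,   0.        , 281.09990797],
       [  0.        , 537.48087647, 208.32600936],
       [  0.        ,   0.        ,   1.        ]]), 'D': array([-0.09050447,  0.        ,  0.        ,  0.        ,  0.        ]), 'R': array([[-0.00533643, -0.99993463,  0.01011243],
       [-0.99528321,  0.00433149, -0.09691528],
       [ 0.09686514, -0.01058192, -0.99524126]]), 't': array([1.55043543e-01, 4.60366184e+02, 1.60087023e+03])}
{'clock': 0.1, 'joints': array([-1.04439589e+00,  3.85465373e-01,  6.78030595e-03, -4.24432197e-04,
       -1.19402959e+00, -2.58595555e-01]), 'joint_vel': array([-0.00054616, -0.00115911,  0.00272777,  0.00135394,  0.0018816 ,
        0.00054078]), 'joint_efforts': array([-3.79689764e-04, -3.93319023e+01,  1.88929188e+01,  4.19795796e+00,
       -2.57525418e-03,  1.11123612e-05]), 'position': array([ 165.25723145, -602.21483873,  230.34815371]), 'ee_rot': array([-1.33425027e-01,  9.91058426e-01,  9.61677057e-04, -1.84622476e-04]), 'contact_force': array([-0.14467069, -0.4772583 ,  0.04793151]), 'wrist_torque': array([-0.0088164 , -0.00910601, -0.00842124]), 'grasp_force': 0.0, 'gripper_width': 85.48000360728459}
```

View pics/top0.png

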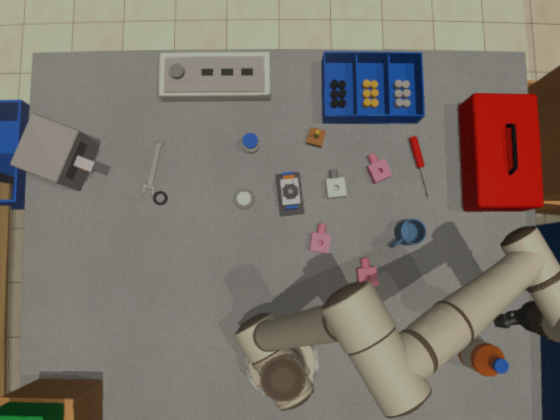

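View pics/scene0.png

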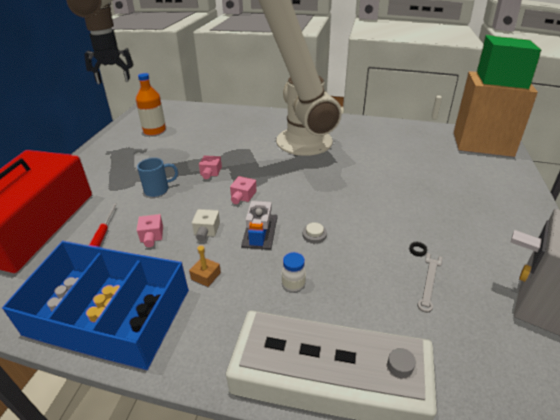

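The top view shows the following at these pixels:
- **Pin:** in the wooden holder at (317,134). The jar at (250,142) has a blue lid.
- **White valve:** at (336,187). The pink look-alikes are at (379,170), (320,241) and (368,272), and the round grey-white cover is at (244,200).
- **Dish with ball:** at (290,192), nose up (+x).

In the scene view the pin is at (204,258), the valve at (205,222) and the dish at (258,220). I choose the brass pin in the wood block and the white square body with the bore. I'll check both in one close crop.

```bash
cat > h.py <<'E'
import numpy as np, cv2
from bench import arm
P={n:arm.camera_params(n) for n in("scene","top")}
def ray(n,uv):
    p=P[n]; x=cv2.undistortPoints(np.array([[uv]],float),p["intrinsics"],p["D"])[0,0]
    d=p["R"].T@np.array([x[0],x[1],1]); return -p["R"].T@p["t"],d/np.linalg.norm(d)
def plane(n,uv,z):
    o,d=ray(n,uv); return o+d*(z-o[2])/d[2]
def tri(a,b):
    A=np.zeros((3,3));B=np.zeros(3);R=[ray("top",a),ray("scene",b)]
    for o,d in R: M=np.eye(3)-np.outer(d,d);A+=M;B+=M@o
    X=np.linalg.solve(A,B); return X,[np.linalg.norm(np.cross(X-o,d)) for o,d in R]
def proj(n,X):
    p=P[n]; return cv2.projectPoints(np.array([X],float),cv2.Rodrigues(p["R"])[0],p["t"],p["intrinsics"],p["D"])[0].reshape(2)
E
python3 - <<'E'
import cv2,numpy as np
a=cv2.imread("pics/top0.png")[115:220,270:360]; b=cv2.imread("pics/scene0.png")[190:295,180:290]
c=np.hstack([cv2.resize(x,None,fx=4,fy=4,interpolation=cv2.INTER_CUBIC) for x in(a,b)])
print(c.shape);cv2.imwrite("pics/crop0.png",c)
E
```

```text
(420, 800, 3)
```

View pics/crop0.png

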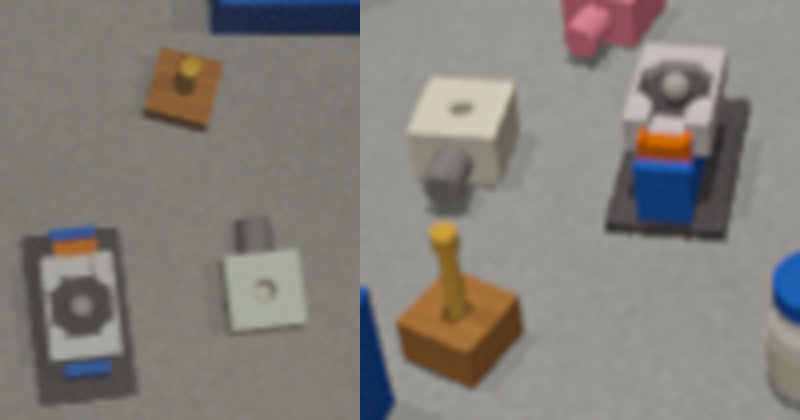

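The crop confirms it: brass pin in the wood block (head at top ≈ (317,131.5)), white valve with the bore (336,187.5), and the dish with its ball at (290,191) and its nose toward +x. Next, a sub-pixel measurement.

```bash
cat >> h.py <<'E'
def grab(n): return np.ascontiguousarray(arm.get_image(n))
def cen(im,box,f,big=True):
    x0,y0,x1,y1=box; c=cv2.resize(im[y0:y1,x0:x1],None,fx=8,fy=8,interpolation=cv2.INTER_CUBIC)
    m=f(cv2.cvtColor(c,cv2.COLOR_RGB2HSV).astype(int)).astype(np.uint8)
    k,l,s,q=cv2.connectedComponentsWithStats(m); i=1+np.argmax(s[1:,4])
    cnt=cv2.findContours((l==i).astype(np.uint8),0,1)[0][0]
    return (q[i]+.5)/8-.5+[x0,y0], s[i], cv2.minAreaRect(cnt), (cnt.reshape(-1,2)+.5)/8-.5+[x0,y0]
E
python3 - <<'E'
from h import *
t=cv2.imread("pics/top0.png")[:,:,::-1].copy(); s=cv2.imread("pics/scene0.png")[:,:,::-1].copy()
br=lambda h:(h[...,0]>17)&(h[...,0]<30)&(h[...,1]>140)&(h[...,2]>100)
a,sa,_,_=cen(t,(305,122,330,150),br); b,sb,_,cb=cen(s,(192,240,215,275),br)
print("pin",a,sa,b,sb); print(cb.min(0),cb.max(0))
wh=lambda h:(h[...,1]<60)&(h[...,2]>165)
v,sv,r,cv=cen(t,(320,170,355,205),wh); print("valve",v,sv,r, plane("top",(v),40))
print([plane("top",p,40).round(1) for p in (np.array(cv2.boxPoints(r))+.5)/8-.5+[320,170]])
w,sw,r2,_=cen(s,(190,205,215,230),lambda h:(h[...,2]>185)&(h[...,1]<70)); print("valve scene",w,sw,plane("scene",w,40))
d,sd,r3,_=cen(t,(275,172,305,208),wh); print("dish",d,sd,r3)
for box in[(283,184,298,198)]:
    e,se,_,_=cen(t,box,lambda h:(h[...,2]<110)); print("bowl",e,se,plane("top",e,66))
for g,uv,z in(("ball",(290.2,191),67),("bore",(336,187.7),40),("head",(317.4,131.6),90)):print(g,plane("top",uv,z))
for g,uv,z in(("ball",(258.8,210.7),67),("bore",(205.3,216.8),40),("head",(201.3,247.3),90)):print(g,plane("scene",uv,z))
E
```

```text
pin [317.08640438 131.56623506] [  79   58   44   45 1506] [202.12313366 257.50154486] [  48   49   72  192 6999]
[197.5625 245.6875] [206.4375 269.5625]
valve [335.97899374 186.88320993] [   58    64   149   148 15903] ((131.00640869140625, 139.1680450439453), (139.63168334960938, 137.90505981445312), 83.58121490478516) [ 522.66998047 -167.16126367   40.        ]
[array([ 545.9, -138.6,   40. ]), array([ 551.7, -190.4,   40. ]), array([ 499. , -195.4,   40. ]), array([ 493.4, -143.8,   40. ])]
valve scene [204.14373275 216.52894434] [   20    36   180   119 16305] [ 524.5824652  -168.57543374   40.        ]
dish [290.63779136 200.55105884] [  68  195  122   63 3518] ((128.1803436279297, 226.26438903808594), (53.62663269042969, 122.63818359375), 85.44623565673828)
bowl [289.92383603 190.77317443] [    0     0   120   112 10127] [508.00337864 -27.90955498  66.        ]
ball [507.1960361  -28.69145331  67.        ]
bore [ 520.19377851 -167.18501188   40.        ]
head [ 680.200698   -109.41142419   90.        ]
ball [505.45998473 -27.43874895  67.        ]
bore [ 525.00346339 -165.24158724   40.        ]
head [ 682.04628196 -106.42915515   90.        ]
```

>>> servo_tool(
  rows=[
    [[60,-30,16,3,0,0,0.01],[60,-85,46,10,0,0,0.03],[60,-145,79,15,0,0,0.05],[60,-205,111,20,0,0,0.07],[60,-260,141,25,0,0,0.09],[60,-315,171,30,0,0,0.11],[60,-370,201,35,0,0,0.13],[60,-425,230,40,0,0,0.15],[60,-480,260,45,0,0,0.16],[60,-530,288,50,0,0,0.16]],
  ],
)

```text
clock: 1.35
position: [595.2, -189.1, 181.6]
ee_rot: [-0.054, 0.999, 0.0, -0.0]
contact_force: [-0.2, -1.2, 0.6]
gripper_width: 59.9
grasp_force: 0.0
```

>>> servo_tool(
  rows=[
    [[60,-40,30,10,0,0,0],[60,-70,53,20,0,0,0],[60,-85,65,31,0,0,0],[60,-88.5,67.7,31,0,0,0],[60,-88.5,67.7,31,0,0,0],[60,-88.5,67.7,31,0,0,0]],
  ],
)

```text
clock: 2.1
position: [674.3, -115.1, 152.0]
ee_rot: [-0.053, 0.999, -0.0, 0.0]
contact_force: [-1.4, -0.9, 0.0]
gripper_width: 60.0
grasp_force: 0.0
```

```bash
python3 - <<'E'
from h import *
im=[grab("top"),grab("scene")]; s=arm.read_state(); print(s["position"],s["ee_rot"],s["joints"])
print("proj TCP",proj("top",s["position"]),proj("scene",s["position"]))
print("scene pin-axis prediction at z=90,40", [proj("scene",(681,-108,z)) for z in(90,34)],[proj("top",(681,-108,z)) for z in(90,34)])
c=np.hstack([cv2.resize(im[0][95:195,270:370],(400,400),interpolation=3),cv2.resize(im[1][180:280,150:250],(400,400),interpolation=3)])
cv2.imwrite("pics/c1.png",c[:,:,::-1])
br=lambda h:(h[...,0]>17)&(h[...,0]<30)&(h[...,1]>140)&(h[...,2]>100)
print(cen(im[1],(192,235,215,275),br)[0])
E
```

```text
[ 674.4542055  -114.88672794  151.91970152] [-5.32519138e-02  9.98580981e-01 -8.92739655e-06  5.07145396e-04] [ 6.70389000e-02  5.41175538e-01  6.01463195e-02  3.59021706e-05
 -1.08875316e+00 -1.53129761e+00]
proj TCP [321.04608587 128.36823357] [194.81540479 222.35801026]
scene pin-axis prediction at z=90,40 [array([200.79883035, 246.86425689]), array([204.24131383, 265.14234706])] [array([316.91754748, 131.33497845]), array([315.51835226, 135.72447206])]
[202.27332933 258.33074315]
```

View pics/c1.png

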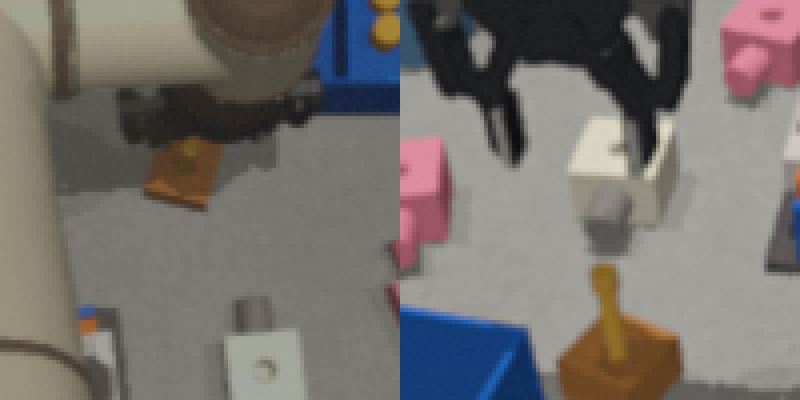

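The tool hangs above and about 7 mm short of the pin in x and y, with the holder clear below it and the tray behind. Next I correct sideways and descend.

>>> servo_tool(
  rows=[
    [[50,-7.3,6.2,5,0,0,0],[50,-7.3,6.2,30,0,0,0],[50,-7.3,6.2,60,0,0,0],[50,-7.3,6.2,85,0,0,0],[50,-7.3,6.2,100,0,0,0],[50,-7.3,6.2,106,0,0,0],[50,-7.3,6.2,106,0,0,0]],
  ],
)

```text
clock: 3.08
position: [681.8, -107.0, 45.3]
ee_rot: [-0.054, 0.999, -0.0, 0.0]
contact_force: [0.2, -0.9, -0.2]
gripper_width: 50.0
grasp_force: 0.0
```

>>> servo_tool(
  rows=[
    [[30,0,0,0,0,0,0],[20,0,0,0,0,0,0],[14,0,0,0,0,0,0],[10,0,0,0,0,0,0],[5,0,0,0,0,0,0],[5,0,0,0,0,0,0],[5,0,0,0,0,0,0]],
  ],
)

```text
clock: 3.95
position: [682.1, -107.0, 45.9]
ee_rot: [-0.054, 0.999, -0.0, 0.001]
contact_force: [0.3, 1.0, 6.0]
gripper_width: 12.9
grasp_force: 58.2
```

>>> servo_tool(
  rows=[
    [[5,0,0,-5,0,0,0],[5,0,0,-20,0,0,0],[5,0,0,-40,0,0,0],[5,0,0,-58,0,0,0],[5,20,-5,-65,0,0,0],[5,60,-15,-65,0,0,0],[5,105,-27,-65,0,0,0],[5,145,-37,-65,0,0,0],[5,162,-42,-65,0,0,0],[5,165.5,-42.4,-65,0,0,0]],
  ],
)

```text
clock: 5.2
position: [521.5, -167.3, 110.9]
ee_rot: [-0.054, 0.999, -0.0, 0.001]
contact_force: [0.4, -0.1, -0.4]
gripper_width: 13.3
grasp_force: 58.6
```

>>> servo_tool(
  rows=[
    [[5,0,0,0,0,0,0],[5,0,0,0,0,0,0]],
  ],
)

```text
clock: 5.45
position: [522.7, -166.6, 110.0]
ee_rot: [-0.054, 0.999, -0.0, 0.0]
contact_force: [-0.4, 0.2, -0.4]
gripper_width: 13.4
grasp_force: 58.6
```

```bash
python3 - <<'E'
from h import *
im=[grab("top"),grab("scene")]; s=arm.read_state(); print(s["position"],s["ee_rot"],s["contact_force"],s["gripper_width"],s["grasp_force"])
x,y,z=s["position"]
for q in((x,y,z-36),(x,y,z+44),(522,-167,40)): print(proj("scene",q),proj("top",q))
c=np.hstack([cv2.resize(im[0][140:240,290:390],(400,400),interpolation=3),cv2.resize(im[1][150:250,155:255],(400,400),interpolation=3)])
cv2.imwrite("pics/c2.png",c[:,:,::-1])
br=lambda h:(h[...,0]>17)&(h[...,0]<30)&(h[...,1]>110)&(h[...,2]>70)
q=cen(im[1],(185,160,225,225),br); print(q[0],q[3].min(0),q[3].max(0))
E
```

```text
[ 522.26067815 -166.61818749  109.82410206] [-5.41996091e-02  9.98530121e-01 -2.37024085e-05  1.44536570e-05] [ 0.0608841   0.0584488  -0.56008053] 13.208735818265605 58.57055068016052
[203.47978158 205.57750205] [337.0791601  185.45216223]
[199.20249278 178.96525683] [340.32908537 181.46827407]
[205.08661787 215.9894579 ] [335.92904575 187.10435808]
[200.02686419 190.60883896] [195.3125 178.0625] [204.1875 205.8125]
```

View pics/c2.png

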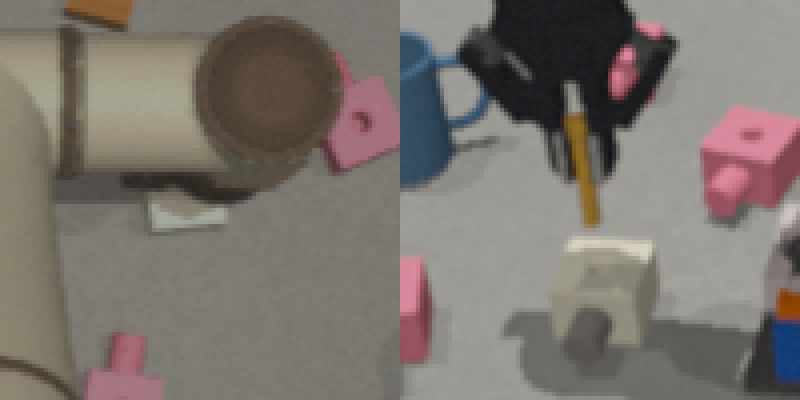

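The pin hangs upright: its foot is at about scene pixel (203,205.5), matching the TCP prediction, directly over the valve. The valve top is shaded around (205,216). I refine the bore pixel from the initial pictures.

```bash
python3 - <<'E'
from h import *
for n,f,box,top in(("top","top0",(324,176,350,200),40),("scene","scene0",(196,208,216,226),40)):
    im=cv2.imread(f"pics/{f}.png")[:,:,::-1].copy()
    x0,y0,x1,y1=box; g=cv2.cvtColor(im,cv2.COLOR_RGB2GRAY); med=[]
    b=(329,181,343,195) if n=="top" else (199,212,211,221)
    g=g[b[1]:b[3],b[0]:b[2]].astype(float); w=np.clip(np.percentile(g,75)-g-6,0,None)
    yy,xx=np.mgrid[b[1]:b[3],b[0]:b[2]]
    m=(np.hypot(xx-(336 if n=="top" else 205.3),yy-(187.6 if n=="top" else 216.8))<4.5); w*=m
    c=(np.sum(w*xx)/w.sum(),np.sum(w*yy)/w.sum()); print(n,c,plane(n,c,40)); print(g.astype(int))
E
```

```text
top (np.float64(336.5430107526882), np.float64(186.3279569892473)) [ 524.34824947 -168.88850408   40.        ]
[[169 169 169 169 169 170 169 169 170 169 170 170 169 170]
 [170 170 170 171 169 169 169 169 170 169 170 169 170 169]
 [169 170 169 169 170 169 167 167 168 170 169 170 169 169]
 [169 169 169 169 167 162 156 154 157 164 168 169 170 171]
 [169 171 170 169 163 146 126 119 122 149 165 168 170 170]
 [169 170 168 168 158 146 142 136 115 130 159 168 170 169]
 [168 170 169 167 164 161 163 159 136 120 152 168 169 170]
 [170 169 170 168 163 162 165 162 144 134 158 168 169 169]
 [170 170 169 169 163 157 160 161 150 150 165 169 170 169]
 [170 169 170 170 169 166 160 159 160 165 169 169 171 169]
 [170 170 169 170 170 169 168 168 167 169 169 169 169 169]
 [169 170 170 170 169 170 170 170 169 170 170 170 169 170]
 [168 170 170 169 170 170 170 169 170 171 170 170 169 169]
 [168 169 170 170 169 169 171 170 169 170 170 169 169 168]]
scene (np.float64(204.85560344827587), np.float64(216.66918103448276)) [ 524.73945708 -166.56207683   40.        ]
[[202 202 201 202 202 202 202 202 202 202 201 202]
 [201 201 201 201 202 201 201 201 201 202 202 201]
 [201 202 201 199 198 196 196 194 197 199 201 201]
 [202 201 199 192 184 177 174 173 178 190 199 202]
 [201 201 195 178 157 141 138 138 150 177 196 202]
 [202 201 194 169 138 127 130 135 152 180 197 201]
 [201 202 199 183 162 156 160 168 179 195 201 201]
 [201 201 202 199 192 189 191 196 200 202 202 202]
 [201 202 202 202 202 201 201 203 202 202 202 201]]
```

>>> servo_tool(
  rows=[
    [[5,-2.1,0.3,5,0,0,0],[5,-2.1,0.3,20,0,0,0],[5,-2.1,0.3,29,0,0,0],[5,-2.1,0.3,33,0,0,0],[5,-2.1,0.3,36,0,0,0],[5,-2.1,0.3,39,0,0,0],[5,-2.1,0.3,40,0,0,0]],
  ],
)

```text
clock: 6.42
position: [523.5, -166.4, 70.1]
ee_rot: [-0.054, 0.999, -0.0, 0.0]
contact_force: [-0.0, -0.1, -0.8]
gripper_width: 13.1
grasp_force: 58.6
```

>>> servo_tool(
  rows=[
    [[5,0,0,4,0,0,0],[5,0,0,8,0,0,0],[5,0,0,12,0,0,0],[5,0,0,15,0,0,0],[5,0,0,17,0,0,0],[5,0,0,18.5,0,0,0],[5,0,0,19.5,0,0,0],[5,0,0,19.5,0,0,0]],
  ],
)

```text
clock: 7.42
position: [523.5, -166.4, 50.6]
ee_rot: [-0.054, 0.999, -0.0, 0.0]
contact_force: [0.4, 0.2, -0.0]
gripper_width: 13.2
grasp_force: 58.6
```

>>> servo_tool(
  rows=[
    [[5,0,0,0.7,0,0,0],[5,0,0,1.4,0,0,0],[5,0,0,2,0,0,0],[5,0,0,2,0,0,0]],
  ],
)

```text
clock: 7.92
position: [524.7, -166.6, 49.9]
ee_rot: [-0.054, 0.999, -0.0, 0.001]
contact_force: [-0.9, 0.4, 5.8]
gripper_width: 13.4
grasp_force: 58.4
```

>>> servo_tool(
  rows=[
    [[20,0,0,0,0,0,0],[30,0,0,0,0,0,0],[45,0,0,0,0,0,0],[45,0,0,0,0,0,0],[45,0,0,-10,0,0,0],[45,0,0,-35,0,0,0],[45,0,0,-70,0,0,0],[45,0,0,-95,0,0,0],[45,0,0,-100,0,0,0]],
  ],
)

```text
clock: 9.05
position: [524.7, -166.5, 151.0]
ee_rot: [-0.054, 0.999, -0.0, 0.002]
contact_force: [0.0, 0.8, 0.1]
gripper_width: 44.8
grasp_force: 0.0
```

>>> servo_tool(
  rows=[
    [[60,0,10,-10,0,0,-0.17],[62,0,35,-20,0,0,-0.34],[62,1,60,-20,0,0,-0.51],[62,1,85,-20,0,0,-0.68],[62,2,110,-20,0,0,-0.85],[62,2,127,-20,0,0,-1.02],[62,2.7,136,-20,0,0,-1.19],[62,2.7,139.6,-20,0,0,-1.36],[62,2.7,139.6,-20,0,0,-1.53],[62,2.7,139.6,-20,0,0,-1.57]],
  ],
)

```text
clock: 10.3
position: [505.1, -27.9, 167.6]
ee_rot: [0.745, -0.668, -0.001, 0.001]
contact_force: [-0.2, 0.2, 0.8]
gripper_width: 62.4
grasp_force: 0.0
```

>>> servo_tool(
  rows=[
    [[62,0,0,0,0,0,-0.17],[62,0,0,0,0,0,-0.34],[62,0,0,0,0,0,-0.51],[62,0,0,0,0,0,-0.68],[62,0,0,0,0,0,-0.85],[62,0,0,0,0,0,-1.02],[62,0,0,0,0,0,-1.19],[62,0,0,0,0,0,-1.36],[62,0,0,0,0,0,-1.53],[62,0,0,0,0,0,-1.57]],
  ],
)

```text
clock: 11.55
position: [505.1, -28.0, 167.6]
ee_rot: [0.999, 0.054, -0.001, 0.0]
contact_force: [0.1, -1.0, -0.2]
gripper_width: 62.1
grasp_force: 0.0
```

```bash
python3 - <<'E'
from h import *
im=[grab("top"),grab("scene")]; s=arm.read_state(); print(s["position"],s["ee_rot"],s["joints"])
t0=cv2.imread("pics/top0.png")[:,:,::-1].copy(); s0=cv2.imread("pics/scene0.png")[:,:,::-1].copy()
dk=lambda h:(h[...,2]<125)
for n,i,b in(("top",t0,(282,183,299,199)),("scene",s0,(249,202,268,218)),("scene",im[1],(249,202,268,218))):
    g=cv2.cvtColor(i,cv2.COLOR_RGB2GRAY); print(n); print(g[b[1]:b[3],b[0]:b[2]])
for x,y in((507,-28),(507,-24),(511,-28)): print(proj("top",(x,y,67)),proj("scene",(x,y,67)),"rim70",proj("top",(x,y,70)),proj("scene",(x,y,70)))
h=[cv2.resize(im[1][150:250,170:270],(400,400),interpolation=3),cv2.resize(im[1][175:225,230:280],(400,400),interpolation=3)]
cv2.imwrite("pics/c3.png",np.hstack(h)[:,:,::-1])
E
```

```text
[505.16056737 -28.04094978 167.64458067] [ 9.98600247e-01  5.28830795e-02 -9.60733993e-04  5.29223584e-05] [ 2.65711547e-01  2.43521641e-01 -3.71708134e-01 -3.69751444e-04
 -9.57467064e-01  1.41111346e+00]
top
[[166 164 161 158 156 157 156 155 155 151 140 131 152 164 164 157 130]
 [165 164 153 122 114 118 116 106 101  94  90 103 136 158 165 163 140]
 [165 163 146 109  85  85  83  81  79  78  77  81 101 133 154 159 141]
 [162 152 123  85  78  79  80  80  78  78  77  78  80  91 112 138 136]
 [145 123  89  77  75  77  78  78  79  76  76  75  76  79  87 116 126]
 [112  88  78  76  76  76  82  88  90  85  79  77  77  76  78 106 125]
 [118  84  76  76  75  79  97 113 117 109  93  79  77  76  76  98 118]
 [123  85  76  75  72  87 113 126 131 126 110  85  75  75  78  97 120]
 [136  87  76  74  69  87 115 131 136 131 114  89  76  74  78  97 121]
 [136  87  75  74  72  85 109 123 129 123 107  84  72  76  78  91 120]
 [135  90  76  76  73  73  87 106 111 107  93  75  73  74  76  88 122]
 [128  95  78  77  75  72  73  75  81  78  77  72  73  74  82  98 131]
 [124 102  83  76  73  73  73  73  72 
[... 2506 characters left out ...]
52  55  57  65
   89]
 [141 134 111  81  58  54  58  74  91  98  96  88  66  49  53  68  83  92
  102]
 [143 143 136 111  68  51  46  51  60  66  66  57  50  64  86 101 113 118
  116]
 [140 143 143 123  75  50  44  43  43  44  44  45  66 102 124 125 122 122
  118]
 [139 142 139 120  74  54  48  45  45  45  42  54  94 132 141 137 130 128
  119]]
[289.9658849  191.06690723] [258.41888032 211.04658023] rim70 [289.99293329 190.93547735] [258.36366394 210.09267867]
[288.60876603 191.07220471] [259.97737518 211.25102502] rim70 [288.63325401 190.94078   ] [259.92501352 210.29675895]
[289.95634037 189.72068192] [257.99408038 212.02532531] rim70 [289.98336272 189.58674814] [257.93786413 211.07022605]
```

View pics/c3.png

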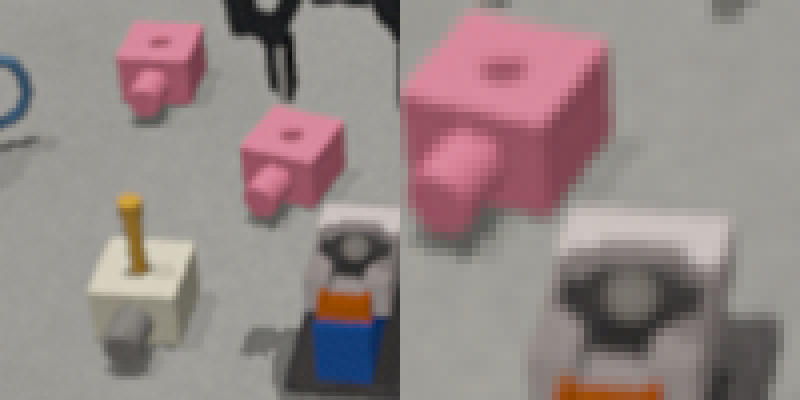

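The pin stands upright in the white valve: head at about scene (202.5,200), foot in the bore near (205,217). The ball is centred in the bowl at (258.4,211). The tool descends over the dish now.

>>> servo_tool(
  rows=[
    [[66,3,-0.3,10,0,0,-0.006],[66,3,-0.3,35,0,0,-0.006],[66,3,-0.3,60,0,0,-0.006],[66,3,-0.3,82,0,0,-0.006],[66,3,-0.3,95,0,0,-0.006],[66,3,-0.3,105,0,0,-0.006],[66,3,-0.3,115,0,0,-0.006],[66,3,-0.3,125,0,0,-0.006],[66,3,-0.3,131,0,0,-0.006],[66,3,-0.3,131,0,0,-0.006]],
  ],
)

```text
clock: 12.9
position: [508.6, -27.4, 37.2]
ee_rot: [0.998, 0.056, -0.0, 0.0]
contact_force: [0.1, -0.4, 0.9]
gripper_width: 65.9
grasp_force: 0.0
```

```bash
python3 - <<'E'
from h import *
im=grab("scene"); s=arm.read_state(); print(s["position"],s["ee_rot"],s["contact_force"],s["gripper_width"])
t=grab("top")
br=lambda h:(h[...,0]>17)&(h[...,0]<30)&(h[...,1]>110)&(h[...,2]>70)
q=cen(im,(190,190,218,222),br); print(q[0],q[3].min(0),q[3].max(0), [proj("scene",(524,-166,z)) for z in(94,40)])
h=[cv2.resize(im[160:260,210:310],(400,400),interpolation=3),cv2.resize(t[140:240,250:350],(400,400),interpolation=3)]
cv2.imwrite("pics/c4.png",np.hstack(h)[:,:,::-1])
E
```

```text
[508.83882393 -27.3194422   37.55487071] [9.98423818e-01 5.61237717e-02 1.38503767e-05 4.46422939e-05] [-0.58178386  0.22135995 -0.07335901] 66.2135624411819
[202.87364973 206.90995989] [199.0625 198.1875] [206.0625 217.8125] [array([202.40472206, 199.54803594]), array([205.16621128, 216.52002249])]
```

View pics/c4.png

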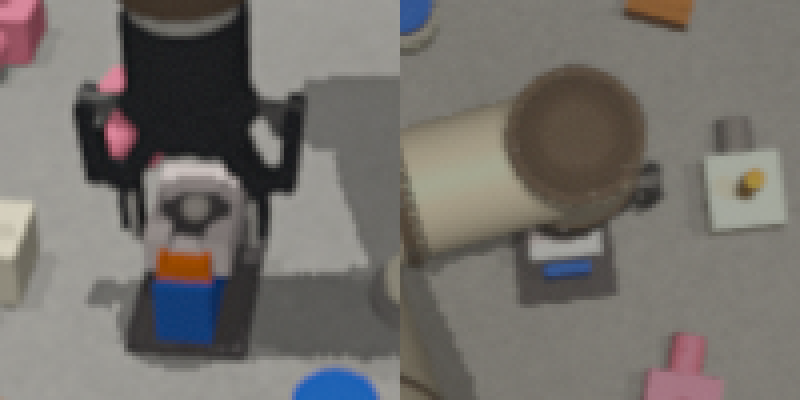

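The pin's head matches the fully-down prediction, and the fingers straddle the dish with the ball still in the middle (scene ≈ (258,213)). I close gradually.

>>> servo_tool(
  rows=[
    [[62,0,0,0,0,0,0],[59,0,0,0,0,0,0],[57,0,0,0,0,0,0],[56,0,0,0,0,0,0],[55.5,0,0,0,0,0,0],[55,0,0,0,0,0,0],[54.5,0,0,0,0,0,0],[54,0,0,0,0,0,0]],
  ],
)

```text
clock: 14.0
position: [508.8, -27.3, 37.6]
ee_rot: [0.998, 0.056, -0.0, 0.0]
contact_force: [0.9, -0.3, 0.1]
gripper_width: 54.4
grasp_force: 0.0
```

>>> servo_tool(
  rows=[
    [[53.7,0,0,0,0,0,0],[53.4,0,0,0,0,0,0],[53.1,0,0,0,0,0,0],[52.8,0,0,0,0,0,0],[52.5,0,0,0,0,0,0],[52.2,0,0,0,0,0,0],[51.8,0,0,0,0,0,0],[51.4,0,0,0,0,0,0],[50,0,0,0,0,0,0],[48,0,0,0,0,0,0]],
  ],
)

```text
clock: 15.25
position: [508.8, -27.1, 38.0]
ee_rot: [0.998, 0.056, 0.0, -0.0]
contact_force: [-1.9, 4.2, 5.5]
gripper_width: 51.0
grasp_force: 61.5
```

>>> servo_tool(
  rows=[
    [[40,0,0,0,0,0,0],[35,0,0,0,0,0,0],[35,0,0,0,0,0,0],[35,0,0,0,0,0,0]],
  ],
)

```text
clock: 15.75
position: [508.8, -27.1, 38.0]
ee_rot: [0.998, 0.056, 0.0, -0.0]
contact_force: [-2.5, 3.9, 5.5]
gripper_width: 51.4
grasp_force: 61.5
```

>>> servo_tool(
  rows=[
    [[35,0,0,-0.5,0,0,0],[35,0,0,-1.5,0,0,0],[35,0,0,-3,0,0,0],[35,0,0,-5,0,0,0],[35,0,0,-7.5,0,0,0],[35,0,0,-10.5,0,0,0],[35,0,0,-13,0,0,0],[35,0,0,-15,0,0,0],[35,0,0,-16,0,0,0],[35,0,0,-16,0,0,0]],
  ],
)

```text
clock: 17.0
position: [508.8, -27.3, 53.6]
ee_rot: [0.998, 0.056, 0.0, -0.0]
contact_force: [0.6, -0.0, -2.5]
gripper_width: 51.5
grasp_force: 62.5
```

```bash
python3 - <<'E'
from h import *
im=grab("scene"); s=arm.read_state(); print(s["position"],s["ee_rot"],s["contact_force"],s["gripper_width"],s["grasp_force"],s["wrist_torque"])
cv2.imwrite("pics/c5.png",cv2.resize(im[165:255,215:305],(540,540),interpolation=3)[:,:,::-1])
E
```

```text
[508.67957167 -27.32357005  53.53714256] [ 9.98428243e-01  5.60449901e-02 -5.14296160e-05 -9.22529930e-06] [ 0.24472778 -0.11342127 -1.64201507] 51.04948269770948 62.514857053756714 [ 0.00560889 -0.00447774  0.01079974]
```

View pics/c5.png

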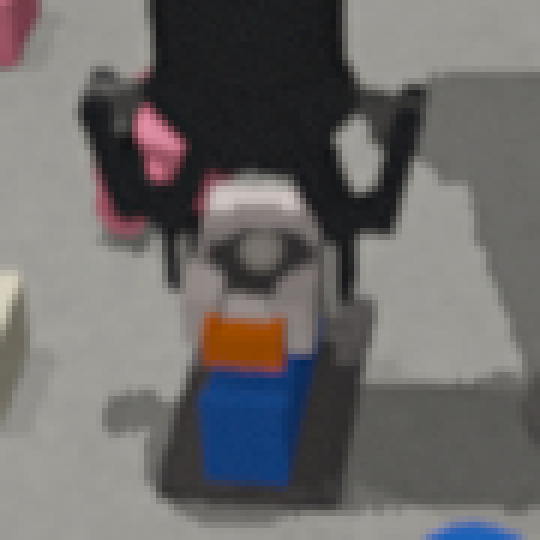

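The dish is lifted about 16 mm and level, with the ball in the middle of the bowl (crop (268,255)). I keep lifting gently.

>>> servo_tool(
  rows=[
    [[35,0,0,-1,0,0,0],[35,0,0,-3,0,0,0],[35,0,0,-7,0,0,0],[35,0,0,-12,0,0,0],[35,0,0,-18,0,0,0],[35,0,0,-24,0,0,0],[35,0,0,-30,0,0,0],[35,0,0,-34,0,0,0],[35,0,0,-36,0,0,0],[35,0,0,-36,0,0,0]],
  ],
)

```text
clock: 18.3
position: [508.7, -27.3, 89.6]
ee_rot: [0.998, 0.056, 0.0, -0.0]
contact_force: [-0.5, 0.1, -2.1]
gripper_width: 51.3
grasp_force: 62.5
```

>>> servo_tool(
  rows=[
    [[35,0,0,-1,0,0,0],[35,0,0,-3,0,0,0],[35,0,0,-7,0,0,0],[35,0,0,-12,0,0,0],[35,0,0,-18,0,0,0],[35,0,0,-23,0,0,0],[35,0,0,-27,0,0,0],[35,0,0,-29,0,0,0],[35,0,0,-30,0,0,0],[35,0,0,-30,0,0,0]],
  ],
)

```text
clock: 19.55
position: [508.7, -27.3, 119.5]
ee_rot: [0.998, 0.056, -0.0, 0.0]
contact_force: [0.3, -0.4, -2.2]
gripper_width: 50.9
grasp_force: 62.5
```

```bash
python3 - <<'E'
from h import *
s=arm.read_state(); print(s["position"],s["ee_rot"],s["joints"],s["joint_vel"])
E
```

```text
[508.68161112 -27.33702144 119.48208107] [ 9.98427367e-01  5.60605332e-02 -9.12846770e-05  1.45407919e-05] [ 2.65384495e-01  3.05969494e-01 -4.26560223e-01 -1.27559856e-05
 -8.38451237e-01  1.41760024e+00] [ 0.00030029  0.00252692 -0.00152331 -0.00023238 -0.0011962  -0.0005287 ]
```

>>> servo_tool(
  rows=[
    [[35,0,0,0,0,0,0.005],[35,0,0,0,0,0,0.02],[35,0,0,0,0,0,0.045],[35,0,0,0,0,0,0.08],[35,0,0,0,0,0,0.12],[35,0,0,0,0,0,0.165],[35,0,0,0,0,0,0.21],[35,0,0,0,0,0,0.255],[35,0,0,0,0,0,0.3],[35,0,0,0,0,0,0.345]],
  ],
)

```text
clock: 20.8
position: [508.7, -27.3, 119.6]
ee_rot: [0.993, -0.117, -0.0, 0.0]
contact_force: [-0.1, 0.3, -1.3]
gripper_width: 50.9
grasp_force: 62.5
```

>>> servo_tool(
  rows=[
    [[35,0,0,0,0,0,0.045],[35,0,0,0,0,0,0.09],[35,0,0,0,0,0,0.135],[35,0,0,0,0,0,0.18],[35,0,0,0,0,0,0.225],[35,0,0,0,0,0,0.27],[35,0,0,0,0,0,0.315],[35,0,0,0,0,0,0.36],[35,0,0,0,0,0,0.405],[35,0,0,0,0,0,0.45]],
  ],
)

```text
clock: 22.05
position: [508.7, -27.3, 119.6]
ee_rot: [0.942, -0.336, -0.0, 0.0]
contact_force: [0.8, 0.7, -2.1]
gripper_width: 51.3
grasp_force: 62.5
```

>>> servo_tool(
  rows=[
    [[35,0,0,0,0,0,0.045],[35,0,0,0,0,0,0.09],[35,0,0,0,0,0,0.135],[35,0,0,0,0,0,0.18],[35,0,0,0,0,0,0.225],[35,0,0,0,0,0,0.27],[35,0,0,0,0,0,0.315],[35,0,0,0,0,0,0.36],[35,0,0,0,0,0,0.405],[35,0,0,0,0,0,0.45]],
  ],
)

```text
clock: 23.3
position: [508.7, -27.3, 119.5]
ee_rot: [0.843, -0.538, -0.0, 0.0]
contact_force: [0.2, 0.9, -2.3]
gripper_width: 51.3
grasp_force: 62.5
```

>>> servo_tool(
  rows=[
    [[35,0,0,0,0,0,0.045],[35,0,0,0,0,0,0.09],[35,0,0,0,0,0,0.135],[35,0,0,0,0,0,0.18],[35,0,0,0,0,0,0.22],[35,0,0,0,0,0,0.255],[35,0,0,0,0,0,0.285],[35,0,0,0,0,0,0.308],[35,0,0,0,0,0,0.321],[35,0,0,0,0,0,0.326]],
  ],
)

```text
clock: 24.55
position: [508.8, -27.3, 119.6]
ee_rot: [0.745, -0.667, 0.0, -0.0]
contact_force: [-0.4, -0.4, -1.2]
gripper_width: 51.1
grasp_force: 62.5
```

>>> servo_tool(
  rows=[
    [[35,0,0,0,0,0,0],[35,0,0,0,0,0,0],[35,0,0,0,0,0,0],[35,0,0,0,0,0,0],[35,0,0,0,0,0,0],[35,0,0,0,0,0,0],[35,0,0,0,0,0,0],[35,0,0,0,0,0,0]],
  ],
)

```text
clock: 25.55
position: [508.8, -27.3, 119.6]
ee_rot: [0.746, -0.666, 0.0, -0.0]
contact_force: [-0.1, -0.2, -2.3]
gripper_width: 51.2
grasp_force: 62.5
```

```bash
python3 - <<'E'
from h import *
im=grab("scene"); s=arm.read_state(); print(s["position"],s["ee_rot"],s["joints"],s["joint_vel"],s["gripper_width"],s["grasp_force"])
x,y,z=s["position"]; print("ball pred",(proj("scene",(x,y,z+29))-[200,150])*6)
o=[cv2.resize(im[150:250,200:300],(600,600),interpolation=3)]
cv2.imwrite("pics/c6.png",o[0][:,:,::-1])
E
```

```text
[508.72825726 -27.33704471 119.54364245] [ 7.45572625e-01 -6.66424385e-01 -4.41246537e-06  1.22089335e-05] [ 2.65368625e-01  3.05889597e-01 -4.26494994e-01  7.93356762e-06
 -8.38437020e-01 -1.53382901e-01] [-0.00026818 -0.00011982  0.001947    0.00142426  0.00075666  0.00039077] 51.118017904168696 62.53024935722351
ball pred [341.57831578 205.41067754]
```

View pics/c6.png

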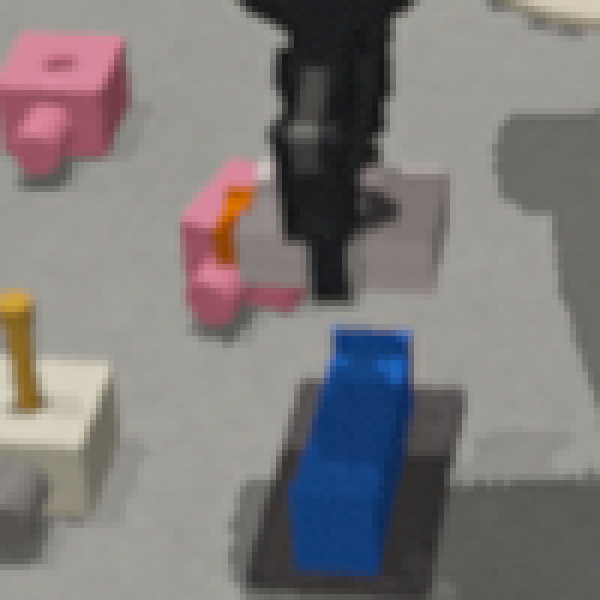

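The nose points to the valve body, which is to the left in the picture. The dish is level over its rest, about 80 mm up and still, and the pin stands in the bore. The near finger hides the ball, which is expected at (341,205) in the crop; the visible part of the bowl is empty. All motions were gentle, so I hand in.

```bash
python3 -c "
from bench import arm
print(arm.job_done())"
```

```text
the job is handed in; nothing more can be done
None
```

The job is handed in. The pin stands fully down and released in the white valve's bore. The dish is held level and still about 80 mm over its rest with its nose to the valve. I last saw the ball centred at 16 mm of lift; in the final picture the finger hid it, so its centring after the turn is not confirmed.

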